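Nip a bench stone in the honing fixture with the square cam key

TASK

Take the square T-key out of the tool block, fit it fully home in the square socket of the honing fixture's cam clamp and turn it clockwise (seen from above) until the cam nips the bench stone firmly against the back stop, about 0.8 N m at the key; do not force it, or the stone cracks. Let go and leave the key standing in the socket with the stone held, and leave the other things on the table in their places.

Things in the scene. Friction and masses are not known exactly. Their poses are not given: they have to be found in the camera images.
- key: Steel T-key, loose, standing upright in one of the tool block's three holes. Square shank 12 x 12 mm; bar 90 long, 14 wide, 14 high. Origin at the centre of the shank's lower end; z up along the shank; x along the bar, whose centre is 80 mm above the origin. Shank faces lie parallel to the bar. Lowest 3 mm of the shank is 10 mm square as a lead-in. 0.11 to 0.22 kg.
- key_tip (a point): The centre of the lower end of the key's square shank (same point as the key's origin).
- cam: Clamp cam on an upright pivot at the robot's side of the stone: steel disc, radius 25 mm, 14 high, centred 6 mm off the pivot, under a 28 mm square boss 22 high. Origin on the pivot at the disc's underside, 18 mm above the table; z up; x, y along the boss's sides, so its yaw is the socket's. Turns clockwise from above to clamp; the key has 0.1 rad of play in it. The cam stays where it is left.
- socket (a point): Centre of the mouth of the square socket in the top of the cam's boss, on the pivot axis, 54 mm above the table. 13 x 13 mm, 20 mm deep, with a 1.5 mm chamfer; takes the 12 mm key at any quarter turn. Key fully home: its tip 20 mm below this point, its bar's centre 114 mm above the table.
- fixture: Honing fixture: steel plate 140 x 210 x 18 mm fixed to the table, with the cam, a dark steel L-shaped stop 18 mm high (back rail at +x, end stop at -y) and the stone on it. Origin under the plate's centre, z up, y along the stone. The cam's pivot is at x = -34 mm, y = 0. The stop is set anew for each stone, by up to 1.2 mm either way, and is not measured.
- stone: Bench stone (two-layer dark grey and brown abrasive block) 50 x 150 x 25 mm, 0.45 kg, loose on the plate. Origin under its centre, y along its length. Cam turned 0.1 to 0.5 rad: meets the stone and pushes it; 0.3 to 1.0 rad: stone on the stop. Until then the key takes 0.1 to 0.25 N m, then it stiffens within 0.1 rad: 0.6 to 1.1 N m holds it well, beyond 1.3 N m it may crack.
- rack: Wooden tool block 60 x 200 x 50 mm fixed to the table, with three round 22 mm holes, their floors 8 mm above the table, 70 mm apart along its y; the key, the nut driver and the punch stand in them, in any order, the key's bar roughly across the block. Origin under its centre.
- discs: Bystander: flat stack of four grey cutting discs, 115 mm across, 24 mm high. Origin under its centre.
- sand_block: Bystander: abrasive hand block 50 x 90 x 28 mm with a buff paper band. Origin under its centre.
- oil: Bystander: grey oil bottle, 52 mm across, 120 mm high. Origin under its centre.
- dish: Bystander: round steel dish, 90 mm across, 30 mm high. Origin under its centre.
- brush: Bystander: hand brush lying on the table. Origin under its middle.
- nut_driver: Bystander in the tool block: nut driver with a round black handle 24 mm thick, 92 mm long, its top 100 mm above the table. Origin at its lower end.
- punch: Bystander in the tool block: dark round steel punch 16 mm thick, its top 97 mm above the table. Origin at its lower end.
There are look-alikes about, which are no part of the job. What is shaped like the key but green or pink is not meant. Leave any red look-alike of the stone alone.

How it is judged:
By the outcome, as a careful person would: the job done as asked, in the order asked, and still so for the second after the job is handed in, with the robot touching nothing.
It also fails if it takes over 64 s, if anything falls off the work surface, if the arm or the gripper's body presses on something with over 40 N, if the wrist force passes 120 N, or if a joint passes its speed limit or range.

ROBOT

A 6-joint arm with a two-finger parallel gripper is mounted at the origin on the work surface. World frame = base frame: x ahead of the robot, y to its left, z up, the work surface at z = 0. Lengths are in m, angles in rad, forces in N, time in s.
With the tool pointing down it reaches from about 0.275 to 0.75 m from the base axis. Payload 10.2 kg.
Tool frame: the origin (TCP) lies at the very end of the fingers, on their centre line; the grasp point (between the pads) lies 19 mm behind it; z points along the fingers, y is the line along which they close (so a half turn about z gives the same grasp; the last joint's range is limited). The gripper opens to 85 mm and grips with 20 to 120 N. Pads are 22 mm wide; open, the fingers measure 114 mm over their backs; the gripper's body (76 mm by 85 mm) begins 54 mm behind the grasp point. The pads swing forward as they close: fully open they stand 13 mm farther back than shut.
Start: joints at [-1.447, 0.313, 1.498, -0, 1.331, -0.223], TCP at [0.178, -0.494, 0.193] pointing down, gripper open.
Joint ranges: [-2.94, 2.94], [-0.97, 2.17], [0.19, 2.56], [-1.23, 4.37], [0.02, 3.11], [-2.88, 2.88]. Speed limits (rad/s): [2.39, 2.39, 3.01, 3.14, 3.14, 3.14].

INTERFACE

Orientations are given as [roll, pitch, yaw] about the fixed x, y, z axes, in that order (R = Rz(yaw) Ry(pitch) Rx(roll)).
In Python, from rig import sensors, vision, workorder gives the robot as it stands. The module is installed in compiled form; this text tells all that it offers.
- The arm moves only by the tool drive_tool, never from a script. Its argument "increments" is a list of rows, each a list of 3 entries, a list of its own where there are three numbers: the opening, from 0 (shut) to 1 (fully open), then the shift along the tool's x, y, z in cm, then the turn about the tool's z in degrees. In form: [[grip, [dx, dy, dz], twist], ...]. A call has 1 to 12 rows; each row shifts and turns the commanded pose from where the row before left it, along the tool's axes as they then stand; what a row does not reach is not made up. A row lasts 1/8 s, in which the tool goes at most 62.5 mm and 10.7 degrees, less where a joint would pass 70% of its speed; a pose out of reach is approached as far as the arm can. A call is refused whole if a number of a shift passes 6.25 or a number of a turn 10.7, either way. A call with a gripper value outside its range is refused whole. The fingers move at their own pace and stop on an object; the grip force is fixed at half the most. Time passes only in rows, so rows that do not move let the fingers close. It gives the time, the measured TCP pose, the force, the opening and the grip force at its end, in the units of the state.
- sensors.get_state(): the state, without advancing time (a new reading comes with each control period).
- vision.camera(name): name is "scene" or "top"; returns the picture (420x560x3 uint8, red, green, blue); there is no depth.
- vision.camera_info(name): a dict with "vertical_fov" (degrees; the focal length in pixels is half the picture's height over the tangent of half this angle, whatever the lens; pixels are square), "cx", "cy" (the principal point, pixels), "k1" (the pictures are not rectified: a ray, as slopes to the right and down, at radius r is drawn at 1 + k1 r^2 times it, then the intrinsics apply), "R" (3x3) and "t" (3): a world point X has camera coordinates R X + t. Camera axes: x right, y down, z forward; pixel columns grow to the right and rows downward; lengths in m; the calibration is good to about 2 mm. A picture is of the moment at which its call begins. camera_info takes no time and is no camera call.
- workorder.sign_off(): hands the job in; it is judged then, once.
The state is a dict: "t": time; "q": joint angles; "qd": joint speeds; "tau": joint torques, N m; "ee_pos": TCP position; "tcp_rot": TCP orientation; "ft_force": force on the tool from outside, world axes, zero at the start; "torque": the same for the moment, N m; "grip_width": finger opening in m; "grasp_force": force on a finger pad.
Only numpy, scipy, OpenCV 4.12 (cv2) and the standard library are available. Lean on these libraries where they do the work, as an engineer would, in place of code of your own. Each camera call takes 0.05 s, during which the arm holds its last target. There are 200 camera calls.

## Working session

There is one attempt and no reset: what is moved stays moved. The work goes in short steps, Python scripts to look and compute and a tool call to move; the robot and the scene stay as the last step left them, time stands still between calls to the robot, and variables do not carry over. Pictures are saved under pics/ and viewed, at most 13 in all, crops included, and the job is handed in when it is done.

Besides the shell and the picture viewer there is one more tool, called after ">>>" by a JSON object that holds its "name" and its "arguments". drive_tool: Moves the arm, as the interface text tells. Its arguments: {"type":"object","properties":{"increments":{"type":"array"}},"required":["increments"]}

```bash
mkdir -p pics; cat > h.py <<'E'
import numpy as np, cv2
from rig import sensors, vision, workorder
def cam(n,save=None):
    im=vision.camera(n)
    if save: cv2.imwrite('pics/'+save,im[:,:,::-1])
    return im
def K(n):
    i=vision.camera_info(n); f=210/np.tan(np.radians(i['vertical_fov'])/2)
    return i,f
def ray(n,u,v):
    i,f=K(n); d=np.array([(u-i['cx'])/f,(v-i['cy'])/f]); s=d.copy()
    for _ in range(20): s=d/(1+i['k1']*(s@s))
    R=np.array(i['R']); t=np.array(i['t'])
    return -R.T@t, R.T@np.array([s[0],s[1],1.])
def onz(n,u,v,z):
    c,d=ray(n,u,v); return c+d*(z-c[2])/d[2]
def proj(n,X):
    i,f=K(n); p=np.array(i['R'])@np.array(X)+np.array(i['t']); s=p[:2]/p[2]; s=s*(1+i['k1']*(s@s))
    return s*f+[i['cx'],i['cy']]
def tri(a,b):
    (c1,d1),(c2,d2)=ray('top',*a),ray('scene',*b)
    s=np.linalg.lstsq(np.c_[d1,-d2],c2-c1,rcond=None)[0]
    p,q=c1+s[0]*d1,c2+s[1]*d2
    return (p+q)/2,np.linalg.norm(p-q)
E
python3 - <<'E'
from h import *
a=cam('top','t0.png');b=cam('scene','s0.png')
for n in('top','scene'):
    i=vision.camera_info(n);print(n,i, -np.array(i['R']).T@np.array(i['t']))
print(sensors.get_state())
E
```

```text
top {'vertical_fov': 51.12772640273673, 'cx': 283.3815106230884, 'cy': 210.67892136802632, 'k1': 0.01900030154623893, 'R': array([[ 0.01111406, -0.99969039, -0.02226224],
       [-0.98954028, -0.00779344, -0.14404614],
       [ 0.14382804,  0.02363032, -0.98932053]]), 't': array([-0.02237083,  0.52642626,  1.14631342])} [ 0.35629661 -0.04534899  1.20940304]
scene {'vertical_fov': 44.49294507489402, 'cx': 281.6836039335259, 'cy': 213.6204652764786, 'k1': -0.11731309790486634, 'R': array([[-0.76077381,  0.64872862,  0.01934888],
       [ 0.4758766 ,  0.57784374, -0.66305209],
       [-0.4413215 , -0.49522499, -0.74832315]]), 't': array([ 0.41243519, -0.17059703,  1.39655566])} [1.01128306 0.52262917 0.92398006]
{'t': 0.1, 'q': array([-1.44744246e+00,  3.13414828e-01,  1.49833828e+00,  7.52285129e-06,
        1.33098133e+00, -2.23385849e-01]), 'qd': array([-0.00184373, -0.00095699, -0.00286774, -0.00039028, -0.00040356,
       -0.00071615]), 'tau': array([ 3.72190814e-03, -4.12895358e+01, -2.60140926e+01, -1.14879945e-04,
        2.99938241e-03, -2.34907480e-07]), 'ee_pos': array([ 0.17837755, -0.49349303,  0.19239028]), 'tcp_rot': array([-3.14048085e+00, -2.60067931e-04,  3.46737785e-01]), 'ft_force': array([-0.26606033,  0.42345013, -0.46655804]), 'torque': array([0.03102098, 0.01641241, 0.07052389]), 'grasp_force': 0.0, 'grip_width': 0.08571368700673565}
```

View pics/t0.png

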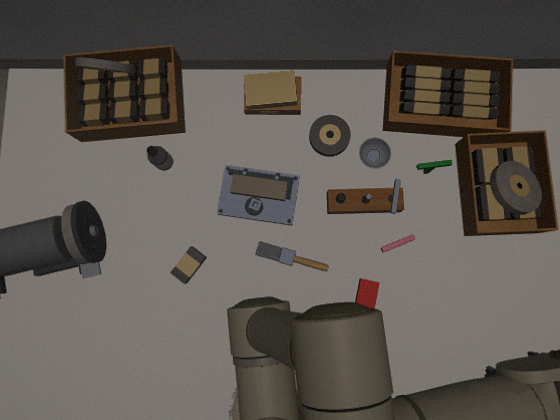

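View pics/s0.png

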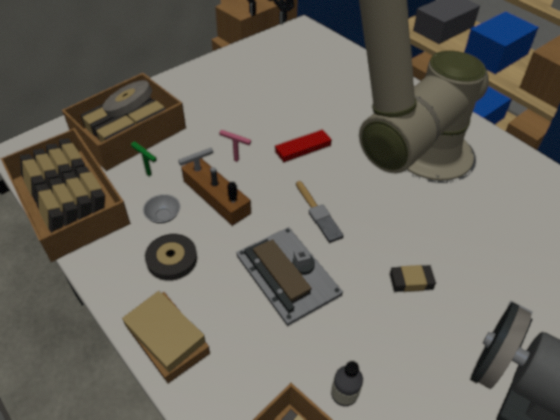

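The grey T-bar at top (397,196) / scene (196,157) stands in the rack's end hole. The look-alikes are green at top (435,165) and pink at top (398,243), both lying outside the rack. The nut driver is at (340,198) and the punch at (367,198). The cam boss is at top (255,205) / scene (303,258). I choose the grey one and check it in a crop.

```bash
python3 - <<'E'
from h import *
a=cv2.imread('pics/t0.png');b=cv2.imread('pics/s0.png')
c=lambda im,x,y,w,h,s:cv2.resize(im[y:y+h,x:x+w],None,fx=s,fy=s,interpolation=cv2.INTER_CUBIC)
A=np.hstack([c(a,215,160,95,75,4.2),c(a,320,165,95,75,4.2)])
B=np.hstack([c(b,235,225,95,75,4.2),c(b,170,140,95,75,4.2)])
cv2.imwrite('pics/c0.png',np.clip(np.vstack([A,B])*1.5,0,255).astype('uint8')[:600,:800])
E
```

```text
(no output)
```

View pics/c0.png

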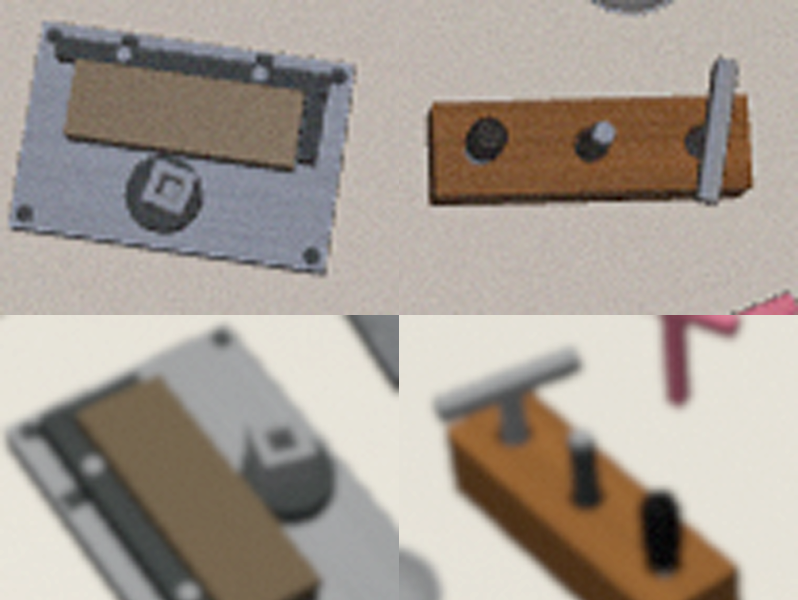

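The crop confirms it: plain grey T-bar standing in the end hole, roughly across the block. The socket is the dark square at about top (255,204), and the stone has an oblique gap from the rail. Now to measure.

```bash
cat > m.py <<'E'
from h import *
def blob(mask,seed):
    n,l,s,c=cv2.connectedComponentsWithStats(mask.astype('uint8'))
    d=[np.inf]+[np.hypot(*(np.argwhere(l==k)[:,::-1]-seed).T).min() if s[k,4]>8 else np.inf for k in range(1,n)]
    return l==int(np.argmin(d))
def rectpts(m):
    p=np.argwhere(m)[:,::-1].astype(np.float32); return cv2.minAreaRect(p),p
def upscale(im,x,y,w,h,s=6): return cv2.resize(im[y:y+h,x:x+w],None,fx=s,fy=s,interpolation=cv2.INTER_CUBIC).astype(int)
E
python3 - <<'E'
from m import *
a=cam('top');b=cam('scene')
for z in (0.0,): pass
def meas(name,im,box,fn,seed,z):
    s=6;u=upscale(im,*box,s); m=blob(fn(u),(np.array(seed)-box[:2])*s)
    r,p=rectpts(m); q=(cv2.boxPoints(r)+.5)/s-.5+box[:2]; c=(np.array(r[0])+.5)/s-.5+box[:2]
    print(name,'px',c.round(1),'size',np.array(r[1])/s)
    return m,q,c
def world(cam_,q,z):
    W=np.array([onz(cam_,*k,z) for k in q]); e=[W[1]-W[0],W[2]-W[1]]
    L=[np.linalg.norm(k) for k in e]; k=e[int(np.argmax(L))]
    print('  ',W.mean(0).round(4),'L',np.round(L,4),'yaw long',np.degrees(np.arctan2(k[1],k[0])).round(1))
grey=lambda u:(abs(u[...,0]-u[...,2])<25)&(u.sum(2)/3>85)&(u[...,2]>u[...,0]-2)
box=(380,170,30,50)
u=a[box[1]:box[1]+50,box[0]:box[0]+30]
print(a[196,396],a[175,385],a[200,380], a[204:206,250:262].mean(2))
m,q,c=meas('bar',a,box,grey,(396,196),.095); world('top',q,.095)
print(m.mean())
# socket: dark inside boss
box=(240,190,32,32)
print(a[190:222,238:272].mean(2).astype(int)[::1,::1])
print('rack'); 
br=lambda u:(u[...,0]-u[...,2]>35)
m,q,c=meas('rack',a,(315,175,100,45),br,(355,203),.05); world('top',q,.05)
bs=(170,140,50,30)
print(b[157,196],b[145,175])
m,q,c=meas('barS',b,bs,lambda u:(u.sum(2)/3<185)&(u[...,0]-u[...,2]<25)&(u.sum(2)/3>90),(196,157),.095); world('scene',q,.088)
E
```

```text
[90 91 94] [127 122 118] [85 56 31] [[96.66666667 99.66666667 72.33333333 51.         94.         92.33333333
  90.33333333 85.33333333 77.66666667 98.66666667 96.         41.        ]
 [97.         88.         45.66666667 60.         96.66666667 98.33333333
  94.         87.66666667 86.33333333 95.33333333 80.66666667 37.33333333]]
bar px [395.8 195.2] size [ 4.57883644 33.43301137]
   [ 0.5609 -0.3063  0.095 ] L [0.0874 0.0116] yaw long -9.0
0.08338888888888889
[[ 69  75  72 ...  73  76  77]
 [ 74  75  79 ...  76  70  73]
 [ 76  77  78 ...  76  78  73]
 ...
 [124 125 124 ...  91  94  94]
 [123 121 127 ...  94  93  92]
 [120 120 123 ...  66  73  84]]
rack
rack px [360.3 199.4] size [22.26634471 65.13846842]
   [ 0.5569 -0.2223  0.05  ] L [0.1736 0.0601] yaw long -88.2
[69 70 70] [153 151 144]
barS px [194.5 154.5] size [29.83333333 49.83333333]
   [ 0.5564 -0.3123  0.088 ] L [0.125  0.1082] yaw long 140.3
```

```bash
python3 - <<'E'
from m import *
a=np.mean([cam('top').astype(float) for _ in range(6)],0).astype('uint8');b=cam('scene')
cv2.imwrite('pics/avg.png',a)
box=np.array((238,188,36,36));s=8
u=upscale(a,*box,s);g=u.sum(2)/3
for name,fn in (('boss',(g>68)&(u[...,0]-u[...,2]<8)),):
    m=blob(fn,(np.array((250,205))-box[:2])*s).astype('uint8')
    cs,_=cv2.findContours(m,cv2.RETR_CCOMP,cv2.CHAIN_APPROX_NONE)
    for c in cs:
        if cv2.contourArea(c)<s*s*4: continue
        r=cv2.minAreaRect(c); q=cv2.boxPoints(r)
        M=cv2.moments(c); ce=np.array([M['m10'],M['m01']])/M['m00']
        f=lambda k:(np.array(k)+.5)/s-.5+box[:2]
        W=np.array([onz('top',*f(k),.054) for k in q]); e=W[1]-W[0]
        print(f(r[0]),f(ce),onz('top',*f(r[0]),.054).round(4),onz('top',*f(ce),.054).round(4),'L',np.linalg.norm(e).round(4),np.linalg.norm(W[2]-W[1]).round(4),'yaw',np.degrees(np.arctan2(e[1],e[0]))%90)
vis=cv2.cvtColor(np.clip(u*2,0,255).astype('uint8'),cv2.COLOR_RGB2BGR);cv2.drawContours(vis,cs,-1,(0,0,255),1)
# bar ends in scene by projection
bx=np.array((165,135,55,45)); v=cv2.cvtColor(np.clip(upscale(b,*bx,9)*1.5,0,255).astype('uint8'),cv2.COLOR_RGB2BGR)
th=np.radians(-9)
for sg in(-1,0,1):
    p=proj('scene',[.561+sg*.045*np.cos(th),-.3063+sg*.045*np.sin(th),.095]); p=((p-bx[:2]+.5)*9-.5).astype(int); cv2.circle(v,tuple(map(int,p)),4,(0,0,255),1)
# plate yaw
bb=np.array((210,155,100,75)); u=upscale(a,*bb,6)
pm=blob((u[...,2]>=u[...,0]+3)&(u.sum(2)/3>60),(np.array((235,210))-bb[:2])*6)
r,_=rectpts(pm);q=(cv2.boxPoints(r)+.5)/6-.5+bb[:2];W=np.array([onz('top',*k,.018) for k in q]);print('plate',W.mean(0),[(np.linalg.norm(W[i]-W[i-1]).round(3),np.degrees(np.arctan2(*(W[i]-W[i-1])[1::-1])).round(1)) for i in(1,2)])
H=np.zeros((405,790,3),'uint8');H[:288,:288]=vis;H[:405,290:785]=v;cv2.imwrite('pics/c1.png',H)
E
```

```text
[255.47304153 208.50003052] [256.28918718 208.67418106] [0.5296 0.0567 0.054 ] [0.5291 0.0545 0.054 ] L 0.0637 0.1062 yaw 83.40975259621744
[266.6875 220.875 ] [266.87137681 220.94233092] [0.4966 0.0263 0.054 ] [0.4964 0.0258 0.054 ] L 0.003 0.0139 yaw 1.0028694185307416
[259.875  219.9375] [260.02933819 219.95608205] [0.4989 0.0444 0.054 ] [0.4989 0.044  0.054 ] L 0.0027 0.015 yaw 1.1353285665432913
[252.8125 219.    ] [253.19340853 218.96343616] [0.5013 0.0632 0.054 ] [0.5014 0.0622 0.054 ] L 0.003 0.0153 yaw 1.2700832182313833
[254.32326889 202.81732655] [254.36913357 202.93599579] [0.5449 0.0601 0.054 ] [0.5446 0.06   0.054 ] L 0.0191 0.0114 yaw 21.611845887521568
plate [0.57504949 0.05457862 0.018     ] [(np.float64(0.142), np.float64(-6.5)), (np.float64(0.213), np.float64(-98.2))]
```

View pics/c1.png

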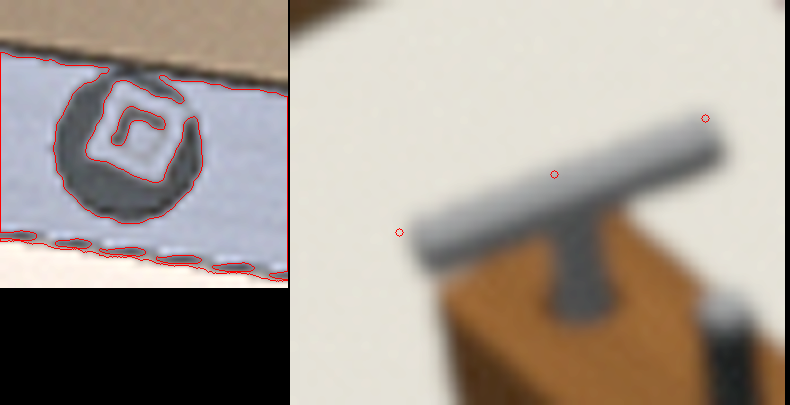

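Left pane: boss corners at (122,80), (193,110), (160,182), (88,155), so its centre is about top px (255.2,204), world (0.5415,0.058). That agrees with the plate-derived pivot (0.541,0.059). Socket yaw is about 66°. Right pane: the bar centre predicted from the top view is within about 1.5 px, so the key is at about (0.560,-0.306) with bar yaw about -9°. Moving.

>>> {"name": "drive_tool", "arguments": {"increments": [[0.6,[5.3,-0.6,0],0],[0.6,[5.3,-0.6,0],0],[0.6,[5.3,-0.6,0],0],[0.6,[5.3,-0.6,0],0],[0.6,[5.3,-0.6,0],0],[0.6,[5.3,-0.6,0],0],[0.6,[5.3,-0.6,0],0],[0.6,[5.2,-0.5,0],0],[0.6,[0,0,0],-10.7],[0.6,[0,0,0],-10.7],[0.6,[0,0,0],-10.7],[0.6,[0,0,0],-10.7]]}}

```text
t: 2.05
ee_pos: [0.5603, -0.3058, 0.1927]
tcp_rot: [-3.141, -0.0, 1.1]
ft_force: [-0.6, 0.2, 0.0]
grip_width: 0.0515
grasp_force: 0.0
```

>>> {"name": "drive_tool", "arguments": {"increments": [[0.6,[0,0,0],-10.7],[0.6,[0,0,0],-10.7],[0.6,[0,0,0],-10.7],[0.6,[0,0,0],-10.7],[0.6,[0,0,0],-10.7],[0.6,[0,0,0],-10.7],[0.6,[0,0,0],-10.7],[0.6,[0,0,0],-10.7],[0.6,[0,0,0],-10.7],[0.6,[0,0,0],-10.7],[0.6,[0,0,0],0],[0.6,[0,0,0],0]]}}

```text
t: 3.55
ee_pos: [0.5603, -0.3058, 0.1928]
tcp_rot: [3.142, -0.0, 2.958]
ft_force: [-0.5, 0.2, 0.2]
grip_width: 0.0514
grasp_force: 0.0
```

>>> {"name": "drive_tool", "arguments": {"increments": [[0.6,[0,0,3],-1.5],[0.6,[0,0,3],0],[0.6,[0,0,2],0],[0.6,[0,0,2],0],[0.6,[0,0,1.4],0],[0.6,[0,0,1.0],0],[0.6,[0,0,0],0]]}}

```text
t: 4.42
ee_pos: [0.5602, -0.3057, 0.0685]
tcp_rot: [3.141, -0.001, 2.987]
ft_force: [-0.7, 0.3, -0.1]
grip_width: 0.0513
grasp_force: 0.0
```

>>> {"name": "drive_tool", "arguments": {"increments": [[0,[0,0,0],0],[0,[0,0,0],0],[0,[0,0,0],0],[0,[0,0,0],0],[0,[0,0,0],0],[0,[0,0,0],0]]}}

```text
t: 5.18
ee_pos: [0.5603, -0.3058, 0.0689]
tcp_rot: [-3.142, 0.0, 2.987]
ft_force: [-0.3, -0.3, 0.1]
grip_width: 0.0002
grasp_force: 0.0
```

```bash
python3 - <<'E'
from h import *
a=cam('top');b=cam('scene')
c=lambda im,x,y,w,h,s:cv2.resize(im[y:y+h,x:x+w],None,fx=s,fy=s,interpolation=cv2.INTER_CUBIC)
cv2.imwrite('pics/c2.png',np.clip(np.hstack([c(a,340,150,80,80,5),c(b,160,120,80,80,5)])[:,:,::-1]*1.6,0,255).astype('uint8'))
print(sensors.get_state())
E
```

```text
{'t': 5.275, 'q': array([-6.82869239e-01,  6.69801821e-01,  1.27855750e+00,  9.15607266e-06,
        1.19328845e+00, -2.09948100e+00]), 'qd': array([ 2.17399237e-04, -4.56795240e-05, -6.71479749e-04, -9.04858032e-04,
        1.33117514e-04,  2.36820979e-04]), 'tau': array([ 1.08697044e-03, -5.52024579e+01, -2.44928241e+01, -1.86116763e-04,
        4.59141720e-04,  9.70520568e-05]), 'ee_pos': array([ 0.56025289, -0.30580007,  0.06887943]), 'tcp_rot': array([ 3.14155750e+00, -4.32978218e-05,  2.98740471e+00]), 'ft_force': array([ 0.27223607,  0.45772699, -0.35664481]), 'torque': array([-0.01519288, -0.05635608,  0.0713706 ]), 'grasp_force': 0.0, 'grip_width': 0.0001566020031766556}
```

View pics/c2.png

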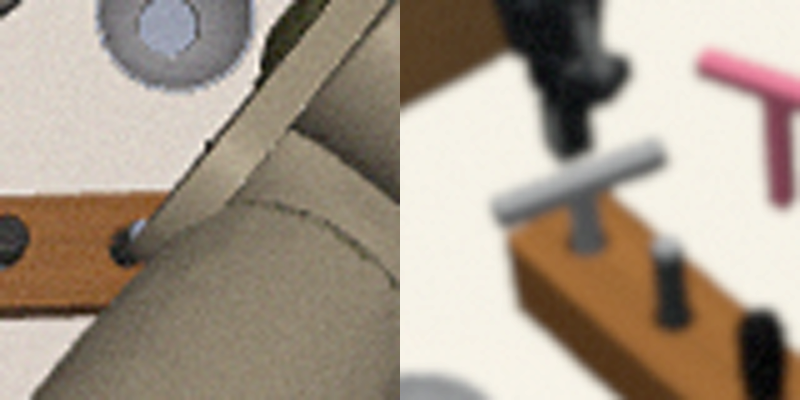

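```bash
python3 - <<'E'
from h import *
for X in ([.5603,-.3058,.069],[.5603,-.3058,.088],[.5603,-.3058,.14]):
    print(X,proj('scene',X),proj('top',X))
# bar from both views: ends (scene crop c2: 5x from 160,120 pane x-400)
for t,s in (((397.9,179.3),None),):pass
f=lambda x,y:(160+(x-400)/5-.4,120+y/5-.4)
print('bar ends scene top-face z95',onz('scene',*f(498,207),.095),onz('scene',*f(655,148),.095))
print('hole/shank base z50',onz('scene',*f(587,247),.05), 'punch', onz('scene',*f(673,325),.05),'nd',onz('scene',*f(757,362),.05))
for p in ((435.7-0,198),):pass
g=lambda x,y:(320+(x-399)/4.2-.4,165+y/4.2-.4)
for p in ((697,143),(590,145),(482,150)): print('top hole z50',onz('top',*g(*p),.05))
print('rack corners',[onz('top',*g(*p),.05).round(3) for p in((432,103),(748,95),(752,185),(432,197))])
E
```

```text
[0.5603, -0.3058, 0.069] [195.40504019 161.89626089] [393.33351972 197.10063054]
[0.5603, -0.3058, 0.088] [194.59447131 156.10715889] [394.99859009 195.81256636]
[0.5603, -0.3058, 0.14] [192.29613725 139.59470933] [399.85301694 192.05763401]
bar ends scene top-face z95 [ 0.60201592 -0.30785738  0.095     ] [ 0.52006955 -0.29487093  0.095     ]
hole/shank base z50 [ 0.56167504 -0.30024577  0.05      ] punch [ 0.56033333 -0.22900081  0.05      ] nd [ 0.54398819 -0.18369739  0.05      ]
top hole z50 [ 0.55946677 -0.30268981  0.05      ]
top hole z50 [ 0.5577045  -0.23521343  0.05      ]
top hole z50 [ 0.55399349 -0.16685153  0.05      ]
rack corners [array([ 0.584, -0.135,  0.05 ]), array([ 0.591, -0.336,  0.05 ]), array([ 0.533, -0.337,  0.05 ]), array([ 0.524, -0.135,  0.05 ])]
```

Scene: the fingertips end at about px (193.6,151), just above or behind the bar. The shut gripper missed the bar although the TCP reads the right place. I need a wider view.

```bash
python3 - <<'E'
from h import *
b=cam('scene')
v=np.clip(cv2.resize(b[20:200,120:320],None,fx=3.3,fy=3.3,interpolation=cv2.INTER_CUBIC)[:,:,::-1]*2.2,0,255).astype('uint8')
for z in (.069,.088,.103,.142,.25): 
    p=(proj('scene',[.5603,-.3058,z])-[120,20])*3.3; cv2.circle(v,tuple(int(k) for k in p),3,(0,0,255),1)
cv2.imwrite('pics/c3.png',v[:600,:800])
E
```

```text
(no output)
```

View pics/c3.png

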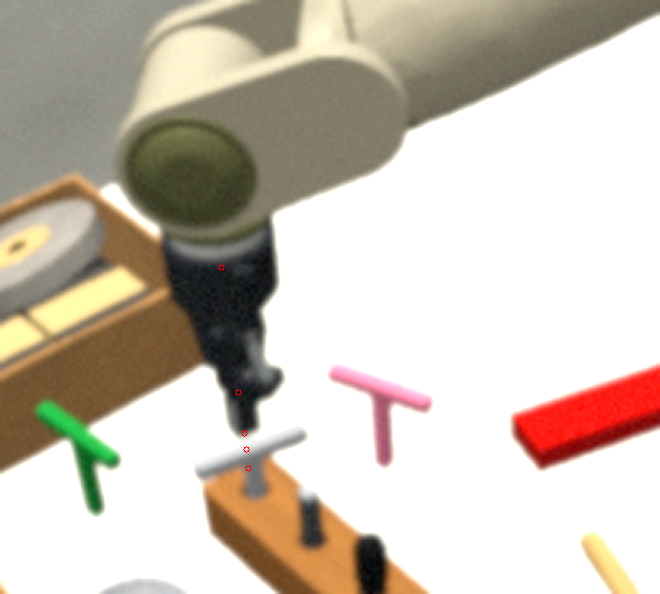

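>>> {"name": "drive_tool", "arguments": {"increments": [[0.6,[0,0,0],0],[0.6,[0,0,0],0],[0.6,[0,0,0],0],[0.6,[0,0,0],0]]}}

```text
t: 5.82
ee_pos: [0.5603, -0.3058, 0.0689]
tcp_rot: [-3.142, 0.0, 2.988]
ft_force: [-0.2, 1.1, 0.1]
grip_width: 0.0513
grasp_force: 0.0
```

```bash
python3 - <<'E'
from h import *
b=cam('scene');t=cam('top')
s=sensors.get_state();print(s['ee_pos'],s['ft_force'],s['torque'],s['grip_width'])
# expected finger tip ends if TCP is right: +-26..40mm along tool y (world +-y)
for X in([.556,-.332,.069+.006],[.565,-.279,.075],[.5603,-.3058,.088]): print(proj('scene',X).round(1),proj('top',X).round(1))
c=lambda im,x,y,w,h,s:cv2.resize(im[y:y+h,x:x+w],None,fx=s,fy=s,interpolation=cv2.INTER_CUBIC)
cv2.imwrite('pics/c4.png',np.clip(np.hstack([c(b,160,100,80,80,5),c(t,360,160,80,80,5)])[:,:,::-1]*2.0,0,255).astype('uint8'))
E
```

```text
[ 0.56026458 -0.30577589  0.06889555] [-0.00667602  0.10707542  0.45083025] [0.0150418  0.03556918 0.00304168] 0.051731123654335874
[190.7 153.8] [404.  198.4]
[199.8 166.8] [383.5 194.9]
[194.6 156.1] [395.  195.8]
```

View pics/c4.png

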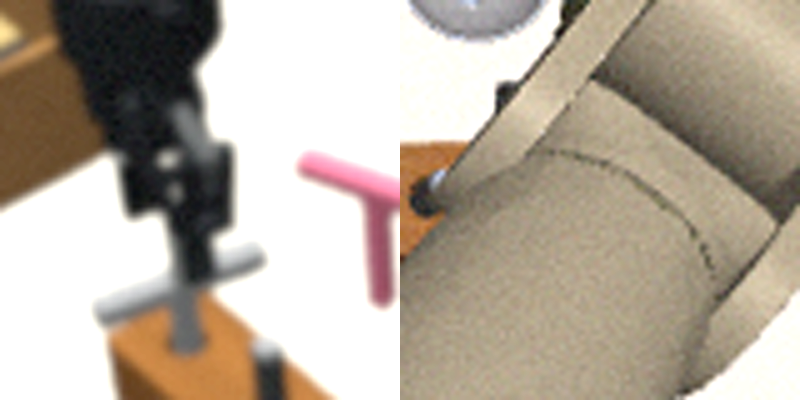

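Scene crop: the front finger's tip is at about px (199.6,156), where a tip at the reported height would be at row 167. So the fingers stand about 33 mm higher than reported and straddle the bar from above. I'll go down in watched steps.

>>> {"name": "drive_tool", "arguments": {"increments": [[0.6,[0,0,0.9],0],[0.6,[0,0,0.8],0],[0.6,[0,0,0],0]]}}

```text
t: 6.3
ee_pos: [0.5598, -0.3054, 0.0508]
tcp_rot: [3.141, -0.002, 2.987]
ft_force: [-0.6, -0.1, 0.2]
grip_width: 0.0513
grasp_force: 0.0
```

>>> {"name": "drive_tool", "arguments": {"increments": [[0.6,[0,0,0.2],0],[0.6,[0,0,0.2],0],[0.6,[0,0,0],0]]}}

```text
t: 6.68
ee_pos: [0.5602, -0.3058, 0.0478]
tcp_rot: [3.142, -0.0, 2.987]
ft_force: [0.3, 1.0, -0.3]
grip_width: 0.0511
grasp_force: 0.0
```

```bash
python3 - <<'E'
from h import *
b=cam('scene').astype(int)
s=sensors.get_state();print(s['ee_pos'],s['ft_force'],s['torque'])
g=b.sum(2)//3
print(g[150:176,192:208])
E
```

```text
[ 0.56027591 -0.30579229  0.04792953] [ 0.21630638 -0.96967809 -0.77806264] [ 0.03337795 -0.01373578 -0.02391027]
[[122  97  56  23  10  13  13  11  18  21  24  25  21  20  25  51]
 [136 111  70  30  17  14  11  18  22  23  25  24  21  21  25  45]
 [140 118  77  36  17  15  13  15  22  23  23  20  20  21  29  42]
 [135 115  81  44  25  16  12  15  14  20  17  23  26  34  39  45]
 [123 106  79  52  35  21  16  14  17  15  18  29  38  48  55  64]
 [112  98  76  54  39  26  17  15  11  14  20  39  58  70  83  94]
 [105  91  73  56  43  28  16  17  14  17  24  50  80 101 115 125]
 [ 94  84  68  53  42  29  18  18  13  16  28  63 101 126 137 143]
 [ 79  71  60  51  43  33  20  14  14  16  27  68 110 136 147 149]
 [ 62  58  54  50  43  35  21  16  16  15  29  63 106 135 147 150]
 [ 58  56  53  51  48  36  25  15  14  14  24  54  92 124 140 147]
 [ 60  60  56  53  48  40  26  16  18  21  28  46  75 104 126 139]
 [ 65  64  56  52  49  42  32  21  28  34  41  51  64  84 102 121]
 [ 68  66  59  53  51  47  39  36  43  51  58  61  64  71  81 100]
 [ 67  67  61  56  52  49  47  47  55  62  65  65  68  66  69  78]
 [ 67  65  60  56  53  51  49  53  58  64  66  69  68  68  67  67]
 [ 65  61  56  55  53  53  50  54  57  60  66  69  70  70  67  68]
 [ 62  56  53  53  52  51  50  52  52  57  65  70  70  71  70  68]
 [ 60  51  50  53  53  52  49  51  51  57  66  71  72  72  71  70]
 [ 60  54  51  54  53  53  53  54  55  61  66  71  72  72  72  71]
 [ 64  59  58  58  57  56  56  58  62  66  69  70  71  72  73  72]
 [ 67  66  63  63  63  63  63  65  66  67  69  70  70  72  72  71]
 [ 68  67  68  65  65  66  67  67  68  68  69  70  70  71  71  71]
 [ 69  70  68  68  67  66  67  67  67  68  67  68  68  70  70  70]
 [ 70  69  68  68  69  67  67  66  67  66  68  67  68  69  70  70]
 [ 68  70  69  69  69  68  67  66  68  68  67  67  66  68  69  69]]
```

No contact at reported z 0.048, below the block's top, so the reported height is about 35 mm too low. Down another 1.4 cm, then close.

>>> {"name": "drive_tool", "arguments": {"increments": [[0.6,[0,0,0.5],0],[0.6,[0,0,0.5],0],[0.6,[0,0,0.4],0],[0.6,[0,0,0],0]]}}

```text
t: 7.22
ee_pos: [0.5601, -0.3056, 0.0334]
tcp_rot: [3.141, -0.001, 2.987]
ft_force: [0.3, -0.3, 0.1]
grip_width: 0.051
grasp_force: 0.0
```

>>> {"name": "drive_tool", "arguments": {"increments": [[0,[0,0,0],0],[0,[0,0,0],0],[0,[0,0,0],0],[0,[0,0,0],0],[0,[0,0,0],0]]}}

```text
t: 7.85
ee_pos: [0.5604, -0.3058, 0.0342]
tcp_rot: [-3.142, 0.0, 2.988]
ft_force: [0.6, 1.0, 3.9]
grip_width: 0.0127
grasp_force: 59.9
```

>>> {"name": "drive_tool", "arguments": {"increments": [[0,[0,0,-0.5],0],[0,[0,0,-1.5],0],[0,[0,0,-2],0],[0,[0,0,-3],0],[0,[0,0,-3],0],[0,[0,0,-2],0],[0,[0,0,-1],0],[0,[0,0,0],0]]}}

```text
t: 8.85
ee_pos: [0.5603, -0.3059, 0.1643]
tcp_rot: [-3.141, 0.001, 2.987]
ft_force: [0.9, 1.5, -2.3]
grip_width: 0.0132
grasp_force: 59.2
```

```bash
python3 - <<'E'
from h import *
b=cam('scene')
s=sensors.get_state();print(s['ee_pos'],s['ft_force'],s['torque'],s['q'])
X=[.561,-.305,.138];print('tip pred',proj('scene',X),'barc',proj('scene',[.561,-.305,.218]))
c=lambda im,x,y,w,h,s:cv2.resize(im[y:y+h,x:x+w],None,fx=s,fy=s,interpolation=cv2.INTER_CUBIC)
cv2.imwrite('pics/c5.png',np.clip(c(b,150,80,90,90,6)[:,:,::-1]*2.0,0,255).astype('uint8'))
E
```

```text
[ 0.56005672 -0.30566863  0.16344435] [ 1.0132038   0.28332968 -2.35022336] [ 0.00959201  0.02016806 -0.03956598] [-6.82870716e-01  5.87932284e-01  1.16240994e+00 -6.36343206e-05
  1.39200546e+00 -2.09954582e+00]
tip pred [192.3270297  140.54339176] barc [188.55094077 113.13810703]
```

View pics/c5.png

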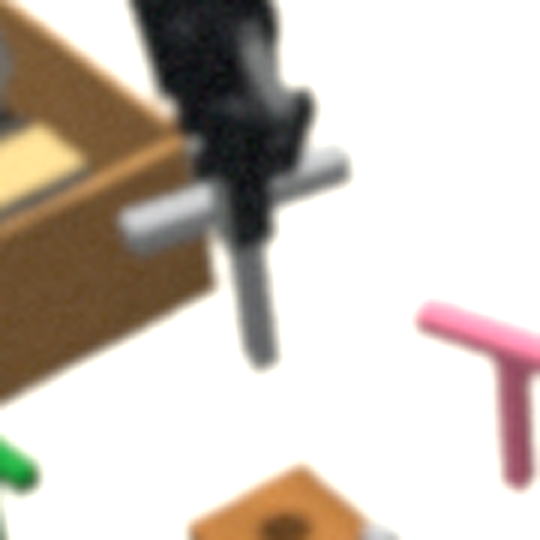

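The key is held upright. Its tip is at scene px (193.5,139.8) against a predicted (192.3,140.5), so the 35 mm height offset is confirmed. Now the offsets to the socket.

```bash
python3 - <<'E'
from h import *
P=[(122,80),(193,110),(160,182),(88,155)]
W=np.array([onz('top',238+x/8-.44,188+y/8-.44,.054) for x,y in P]);print(W.round(4),W.mean(0))
for i in range(4):
    e=W[(i+1)%4]-W[i];print(np.linalg.norm(e).round(4),(np.degrees(np.arctan2(e[1],e[0]))%90).round(1))
b=np.mean([cam('scene').astype(float) for _ in range(4)],0)
bx=np.array((285,240,36,36));u=cv2.resize(b[240:276,285:321],None,fx=8,fy=8,interpolation=cv2.INTER_CUBIC)
print('scene hole',onz('scene',302.0,254.4,.054))
print('key tip',onz('scene',193.5,139.8,.138))
cv2.imwrite('pics/c6.png',np.clip(u[:,:,::-1]*1.6,0,255).astype('uint8'))
E
```

```text
[[0.5591 0.0645 0.054 ]
 [0.5491 0.0405 0.054 ]
 [0.5247 0.0511 0.054 ]
 [0.5336 0.0753 0.054 ]] [0.54163804 0.05782719 0.054     ]
0.026 67.4
0.0266 66.6
0.0258 69.8
0.0277 67.0
scene hole [0.53989156 0.06214388 0.054     ]
key tip [ 0.55737891 -0.30548091  0.138     ]
```

View pics/c6.png

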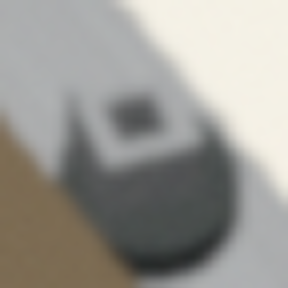

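Hole centre in the crop is (137,116), i.e. scene px (301.7,254.1). Top, scene and plate estimates of the socket agree to a few mm, so I use (0.541,0.059) at yaw 67° (mod 90).

>>> {"name": "drive_tool", "arguments": {"increments": [[0,[0.7,3.1,0],0],[0,[1.0,5.0,0],0],[0,[1.1,5.2,0],0],[0,[1.1,5.2,0],0],[0,[1.1,5.2,0],0],[0,[1.1,5.2,0],0],[0,[1.0,5.0,0],0],[0,[0.4,1.9,0],0],[0,[0,0,0],7],[0,[0,0,0],6.8],[0,[0,0,2],0],[0,[0,0,3],0]]}}

```text
t: 10.6
ee_pos: [0.5417, 0.0587, 0.1136]
tcp_rot: [3.141, 0.002, 2.746]
ft_force: [0.1, 0.1, -3.5]
grip_width: 0.0132
grasp_force: 59.3
```

>>> {"name": "drive_tool", "arguments": {"increments": [[0,[0,0,1.5],0],[0,[0,0,0.7],0],[0,[0,0,0],0],[0,[0,0,0],0]]}}

```text
t: 11.1
ee_pos: [0.5416, 0.0594, 0.0928]
tcp_rot: [3.141, 0.001, 2.747]
ft_force: [-0.3, -0.7, -1.6]
grip_width: 0.0127
grasp_force: 59.2
```

```bash
python3 - <<'E'
from h import *
b=np.mean([cam('scene').astype(float) for _ in range(2)],0)
s=sensors.get_state();print(s['ee_pos'],s['tcp_rot'],s['ft_force'],s['torque'],s['q'])
p=s['ee_pos']; z=p[2]-.026
print('tip pred',z,proj('scene',[p[0],p[1],z]),'socket pred',proj('scene',[.541,.059,.054]),proj('scene',[.541,.059,.064]))
cv2.imwrite('pics/c7.png',np.clip(cv2.resize(b[195:285,255:345],None,fx=6,fy=6,interpolation=cv2.INTER_CUBIC)[:,:,::-1]*1.8,0,255).astype('uint8'))
E
```

```text
[0.54152218 0.05945456 0.09262036] [3.14122034e+00 1.29626638e-03 2.74666855e+00] [-0.15028768  0.35893232 -1.95777796] [-0.03915918 -0.05602093  0.01824706] [-1.05777307e-01  4.52503894e-01  1.57325843e+00 -1.42017544e-05
  1.11448171e+00 -1.28164353e+00]
tip pred 0.06662036007992561 [300.86560328 250.3892109 ] socket pred [300.62212464 253.75421762] [300.84692981 250.88850864]
```

View pics/c7.png

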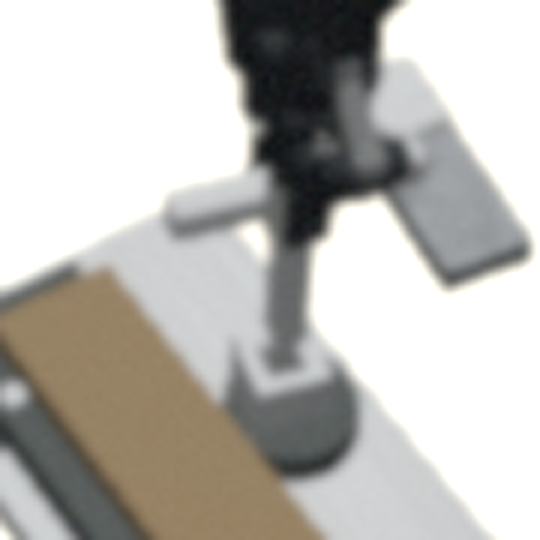

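The tip at px (302.0,251.8) stands over the hole at (301.7,254.1), within about 1 mm. Lowering gently.

>>> {"name": "drive_tool", "arguments": {"increments": [[0,[0,0,0.5],0],[0,[0,0,0.5],0],[0,[0,0,0.3],0],[0,[0,0,0.2],0],[0,[0,0,0],0]]}}

```text
t: 11.82
ee_pos: [0.5411, 0.0595, 0.0768]
tcp_rot: [-3.142, -0.0, 2.747]
ft_force: [0.1, -0.9, -1.5]
grip_width: 0.0127
grasp_force: 59.3
```

>>> {"name": "drive_tool", "arguments": {"increments": [[0,[0,0,0.2],0],[0,[0,0,0.1],0],[0,[0,0,0],0]]}}

```text
t: 12.2
ee_pos: [0.5411, 0.0595, 0.0738]
tcp_rot: [-3.142, -0.0, 2.747]
ft_force: [0.6, -0.3, -2.4]
grip_width: 0.0128
grasp_force: 59.3
```

>>> {"name": "drive_tool", "arguments": {"increments": [[0,[0,0,0.3],0],[0,[0,0,0.3],0],[0,[0,0,0],0]]}}

```text
t: 12.58
ee_pos: [0.5411, 0.0595, 0.0676]
tcp_rot: [-3.141, -0.0, 2.747]
ft_force: [0.7, -0.9, -2.2]
grip_width: 0.0131
grasp_force: 59.2
```

>>> {"name": "drive_tool", "arguments": {"increments": [[0,[0,0,0.3],0],[0,[0,0,0.2],0],[0,[0,0,0],0]]}}

```text
t: 12.95
ee_pos: [0.5411, 0.0595, 0.0627]
tcp_rot: [-3.142, -0.0, 2.747]
ft_force: [1.1, 0.4, -2.8]
grip_width: 0.0128
grasp_force: 59.3
```

>>> {"name": "drive_tool", "arguments": {"increments": [[0,[0,0,0.1],0],[0,[0,0,0.1],0],[0,[0,0,0],0]]}}

```text
t: 13.32
ee_pos: [0.5411, 0.0595, 0.0609]
tcp_rot: [-3.142, 0.0, 2.747]
ft_force: [0.4, -0.6, -3.2]
grip_width: 0.0125
grasp_force: 59.3
```

>>> {"name": "drive_tool", "arguments": {"increments": [[0,[0,0,0.1],0],[0,[0,0,0],0],[0,[0,0,0],0]]}}

```text
t: 13.7
ee_pos: [0.5413, 0.0595, 0.0602]
tcp_rot: [3.141, 0.001, 2.747]
ft_force: [-0.2, -0.3, 2.1]
grip_width: 0.0126
grasp_force: 59.8
```

>>> {"name": "drive_tool", "arguments": {"increments": [[0,[0,0,0.05],0],[0,[0,0,0],0],[0,[0,0,0],0]]}}

```text
t: 14.08
ee_pos: [0.5415, 0.0595, 0.0601]
tcp_rot: [3.141, 0.001, 2.747]
ft_force: [-1.4, -0.7, 7.0]
grip_width: 0.0127
grasp_force: 60.5
```

```bash
python3 -c "
from h import *
s=sensors.get_state();print(s['t'],s['ee_pos'],s['tcp_rot'],s['ft_force'],s['torque'],s['q'][5])"
```

```text
14.075 [0.54151016 0.05945844 0.06013046] [3.14125812e+00 1.12528618e-03 2.74666108e+00] [-1.38198481 -0.68530032  7.04203308] [0.08414347 0.26493677 0.0166242 ] -1.2816441666883185
```

Fully home: floor contact at 0.060 as expected. Now turning clockwise, watching the wrist moment.

```bash
cat > st.py <<'E'
from h import *
s=sensors.get_state();print(s['t'],s['ee_pos'].round(4),'yaw',np.degrees(s['tcp_rot'][2]).round(2),s['ft_force'].round(1),'M',s['torque'].round(3),s['grip_width'].round(4),s['q'][5].round(3))
E
```

>>> {"name": "drive_tool", "arguments": {"increments": [[0,[0,0,0],4],[0,[0,0,0],4],[0,[0,0,0],4],[0,[0,0,0],2],[0,[0,0,0],0]]}}

```text
t: 14.7
ee_pos: [0.5414, 0.059, 0.0602]
tcp_rot: [-3.141, 0.001, 2.502]
ft_force: [-2.0, -1.8, 6.9]
grip_width: 0.0126
grasp_force: 60.6
```

```bash
python3 st.py
```

```text
Traceback (most recent call last):
  File "st.py", line 2, in <module>
    s=sensors.get_state();print(s['t'],s['ee_pos'].round(4),'yaw',np.degrees(s['tcp_rot'][2]).round(2),s['ft_force'].round(1),'M',s['torque'].round(3),s['grip_width'].round(4),s['q'][5].round(3))
                                                                                                                                                       ^^^^^^^^^^^^^^^^^^^^^
AttributeError: 'float' object has no attribute 'round'
```

```bash
sed -i "s/s\['grip_width'\].round(4)/round(s['grip_width'],4)/" st.py; python3 st.py
```

```text
14.7 [0.5414 0.059  0.0602] yaw 143.37 [-2.  -1.8  6.9] M [-0.459  0.477  0.1  ] 0.0126 -1.037
```

>>> {"name": "drive_tool", "arguments": {"increments": [[0,[0,0,0],3],[0,[0,0,0],2],[0,[0,0,0],0]]}}

```text
t: 15.08
ee_pos: [0.5413, 0.059, 0.0601]
tcp_rot: [-3.141, 0.001, 2.415]
ft_force: [-3.8, -1.9, 8.6]
grip_width: 0.0127
grasp_force: 60.6
```

```bash
python3 st.py
```

```text
15.075 [0.5413 0.059  0.0601] yaw 138.37 [-3.8 -1.9  8.6] M [-0.513  0.589  0.086] 0.0127 -0.95
```

>>> {"name": "drive_tool", "arguments": {"increments": [[0,[0,0,0],2],[0,[0,0,0],2],[0,[0,0,0],0]]}}

```text
t: 15.45
ee_pos: [0.5412, 0.0589, 0.0602]
tcp_rot: [-3.141, 0.001, 2.345]
ft_force: [-2.4, -3.1, 6.9]
grip_width: 0.0129
grasp_force: 60.6
```

```bash
python3 st.py
```

```text
15.45 [0.5412 0.0589 0.0602] yaw 134.37 [-2.4 -3.1  6.9] M [-0.56   0.658  0.138] 0.0129 -0.88
```

>>> {"name": "drive_tool", "arguments": {"increments": [[0,[0,0,0],2],[0,[0,0,0],1],[0,[0,0,0],0]]}}

```text
t: 15.82
ee_pos: [0.5412, 0.0589, 0.0602]
tcp_rot: [-3.141, 0.001, 2.293]
ft_force: [-3.3, -3.0, 8.3]
grip_width: 0.0132
grasp_force: 60.7
```

```bash
python3 st.py
```

```text
15.825 [0.5412 0.0589 0.0602] yaw 131.39 [-3.3 -3.   8.3] M [-0.57   0.695  0.142] 0.0132 -0.828
```

>>> {"name": "drive_tool", "arguments": {"increments": [[0,[0,0,0],1.5],[0,[0,0,0],1.5],[0,[0,0,0],0]]}}

```text
t: 16.2
ee_pos: [0.5411, 0.0589, 0.0602]
tcp_rot: [-3.141, 0.001, 2.241]
ft_force: [-3.0, -2.9, 7.7]
grip_width: 0.0127
grasp_force: 60.7
```

```bash
python3 st.py
```

```text
16.2 [0.5411 0.0589 0.0602] yaw 128.39 [-3.  -2.9  7.7] M [-0.593  0.778  0.197] 0.0127 -0.775
```

>>> {"name": "drive_tool", "arguments": {"increments": [[0,[0,0,0],1.5],[0,[0,0,0],1],[0,[0,0,0],0]]}}

```text
t: 16.58
ee_pos: [0.541, 0.0589, 0.0601]
tcp_rot: [-3.141, 0.001, 2.197]
ft_force: [-3.0, -3.1, 8.5]
grip_width: 0.0128
grasp_force: 60.8
```

```bash
python3 st.py
```

```text
16.575 [0.541  0.0589 0.0601] yaw 125.9 [-3.  -3.1  8.5] M [-0.673  0.809  0.141] 0.0128 -0.732
```

>>> {"name": "drive_tool", "arguments": {"increments": [[0,[0,0,0],1.5],[0,[0,0,0],1],[0,[0,0,0],0]]}}

```text
t: 16.95
ee_pos: [0.541, 0.0589, 0.0601]
tcp_rot: [-3.141, 0.001, 2.154]
ft_force: [-4.3, -1.9, 9.2]
grip_width: 0.0128
grasp_force: 60.8
```

```bash
python3 st.py
```

```text
16.95 [0.541  0.0589 0.0601] yaw 123.4 [-4.3 -1.9  9.2] M [-0.624  0.912  0.182] 0.0128 -0.688
```

>>> {"name": "drive_tool", "arguments": {"increments": [[0,[0,0,0],1],[0,[0,0,0],1],[0,[0,0,0],0]]}}

```text
t: 17.32
ee_pos: [0.5409, 0.0589, 0.0601]
tcp_rot: [-3.141, 0.001, 2.119]
ft_force: [-4.5, -3.4, 8.5]
grip_width: 0.0129
grasp_force: 60.8
```

```bash
python3 st.py
```

```text
17.325 [0.5409 0.0589 0.0601] yaw 121.4 [-4.5 -3.4  8.5] M [-0.644  0.893  0.172] 0.0129 -0.653
```

>>> {"name": "drive_tool", "arguments": {"increments": [[0,[0,0,0],1.2],[0,[0,0,0],1.2],[0,[0,0,0],0]]}}

```text
t: 17.7
ee_pos: [0.5409, 0.0589, 0.0601]
tcp_rot: [-3.14, 0.001, 2.077]
ft_force: [-5.3, -3.3, 9.5]
grip_width: 0.0128
grasp_force: 60.8
```

```bash
python3 st.py
```

```text
17.7 [0.5409 0.0589 0.0601] yaw 119.0 [-5.3 -3.3  9.5] M [-0.703  0.986  0.174] 0.0128 -0.611
```

>>> {"name": "drive_tool", "arguments": {"increments": [[0,[0,0,0],1],[0,[0,0,0],1],[0,[0,0,0],0]]}}

```text
t: 18.08
ee_pos: [0.5408, 0.0588, 0.0601]
tcp_rot: [-3.14, 0.001, 2.042]
ft_force: [-4.7, -3.0, 9.7]
grip_width: 0.013
grasp_force: 60.9
```

```bash
python3 st.py
```

```text
18.075 [0.5408 0.0588 0.0601] yaw 117.0 [-4.7 -3.   9.7] M [-0.693  1.042  0.193] 0.013 -0.577
```

>>> {"name": "drive_tool", "arguments": {"increments": [[0,[0,0,0],1.2],[0,[0,0,0],1.2],[0,[0,0,0],0]]}}

```text
t: 18.45
ee_pos: [0.5408, 0.0588, 0.0601]
tcp_rot: [-3.14, 0.001, 2.0]
ft_force: [-5.1, -3.3, 10.0]
grip_width: 0.0125
grasp_force: 60.9
```

```bash
python3 st.py
```

```text
18.45 [0.5408 0.0588 0.0601] yaw 114.61 [-5.1 -3.3 10. ] M [-0.711  1.033  0.215] 0.0125 -0.535
```

>>> {"name": "drive_tool", "arguments": {"increments": [[0,[0,0,0],1],[0,[0,0,0],1],[0,[0,0,0],0]]}}

```text
t: 18.82
ee_pos: [0.5407, 0.0589, 0.0601]
tcp_rot: [-3.14, 0.001, 1.966]
ft_force: [-5.0, -3.0, 9.9]
grip_width: 0.0127
grasp_force: 61.0
```

```bash
python3 st.py
```

```text
18.825 [0.5407 0.0589 0.0601] yaw 112.63 [-5.  -3.   9.9] M [-0.64   1.128  0.403] 0.0127 -0.5
```

Stiffening has begun (0.40 N m). Now in 1° steps.

>>> {"name": "drive_tool", "arguments": {"increments": [[0,[0,0,0],1],[0,[0,0,0],0],[0,[0,0,0],0]]}}

```text
t: 19.2
ee_pos: [0.5407, 0.0589, 0.0601]
tcp_rot: [-3.14, 0.001, 1.949]
ft_force: [-6.0, -4.1, 8.2]
grip_width: 0.0127
grasp_force: 61.0
```

```bash
python3 st.py; sleep 0; python3 -c "
from h import *
a=cam('scene');s=sensors.get_state();print(s['torque'])"
```

```text
19.2 [0.5407 0.0589 0.0601] yaw 111.65 [-6.  -4.1  8.2] M [-0.76   1.185  0.433] 0.0127 -0.483
[-0.66895798  1.1463071   0.43721441]
```

>>> {"name": "drive_tool", "arguments": {"increments": [[0,[0,0,0],1],[0,[0,0,0],0],[0,[0,0,0],0]]}}

```text
t: 19.62
ee_pos: [0.5407, 0.0589, 0.0602]
tcp_rot: [-3.14, 0.001, 1.931]
ft_force: [-5.9, -2.7, 9.7]
grip_width: 0.0126
grasp_force: 61.1
```

```bash
python3 st.py; python3 -c "
from h import *
a=cam('scene');s=sensors.get_state();print(s['torque'])"
```

```text
19.625 [0.5407 0.0589 0.0602] yaw 110.66 [-5.9 -2.7  9.7] M [-0.635  1.206  0.51 ] 0.0126 -0.466
[-0.70575242  1.22725585  0.57102399]
```

>>> {"name": "drive_tool", "arguments": {"increments": [[0,[0,0,0],1.2],[0,[0,0,0],0],[0,[0,0,0],0]]}}

```text
t: 20.05
ee_pos: [0.5407, 0.0589, 0.0601]
tcp_rot: [-3.14, 0.001, 1.911]
ft_force: [-5.4, -2.8, 9.5]
grip_width: 0.013
grasp_force: 61.2
```

```bash
python3 st.py; python3 -c "
from h import *
for _ in range(3):
    a=cam('scene');s=sensors.get_state();print(s['torque'])"
```

```text
20.05 [0.5407 0.0589 0.0601] yaw 109.47 [-5.4 -2.8  9.5] M [-0.655  1.153  0.655] 0.013 -0.445
[-0.63878804  1.18713413  0.53989452]
[-0.668703    1.19873931  0.56521557]
[-0.6611751   1.19849796  0.61889302]
```

>>> {"name": "drive_tool", "arguments": {"increments": [[0,[0,0,0],1.4],[0,[0,0,0],0],[0,[0,0,0],0]]}}

```text
t: 20.58
ee_pos: [0.5406, 0.0589, 0.0601]
tcp_rot: [-3.14, 0.001, 1.886]
ft_force: [-5.2, -3.2, 9.9]
grip_width: 0.0129
grasp_force: 61.3
```

```bash
python3 st.py; python3 -c "
from h import *
for _ in range(3):
    a=cam('scene');s=sensors.get_state();print(s['torque'])
a=cam('top')"
```

```text
20.575 [0.5406 0.0589 0.0601] yaw 108.08 [-5.2 -3.2  9.9] M [-0.602  1.169  0.672] 0.0129 -0.421
[-0.60445605  1.20815233  0.64169727]
[-0.65842501  1.21867501  0.62770802]
[-0.63144734  1.21931901  0.6983414 ]
```

>>> {"name": "drive_tool", "arguments": {"increments": [[0,[0,0,0],1.4],[0,[0,0,0],0],[0,[0,0,0],0]]}}

```text
t: 21.15
ee_pos: [0.5406, 0.059, 0.0601]
tcp_rot: [-3.14, 0.001, 1.862]
ft_force: [-5.6, -2.4, 10.4]
grip_width: 0.0129
grasp_force: 61.6
```

```bash
python3 st.py; python3 -c "
from h import *
for _ in range(3):
    a=cam('scene');s=sensors.get_state();print(s['torque'])
"
```

```text
21.15 [0.5406 0.059  0.0601] yaw 106.69 [-5.6 -2.4 10.4] M [-0.553  1.24   0.771] 0.0129 -0.396
[-0.59212889  1.16086435  0.78765642]
[-0.52331065  1.28082912  0.74307524]
[-0.49243063  1.28151979  0.77095593]
```

0.77 N m: good. A touch more, then let go and back off upward.

>>> {"name": "drive_tool", "arguments": {"increments": [[0,[0,0,0],0.4],[0,[0,0,0],0],[0.6,[0,0,0],0],[0.6,[0,0,0],0],[0.6,[0,0,0],0],[0.6,[0,0,0],0]]}}

```text
t: 22.05
ee_pos: [0.5411, 0.0595, 0.0593]
tcp_rot: [-3.142, -0.0, 1.853]
ft_force: [0.7, -0.3, -0.7]
grip_width: 0.0511
grasp_force: 0.0
```

```bash
python3 st.py
```

```text
22.05 [0.5411 0.0595 0.0593] yaw 106.17 [ 0.7 -0.3 -0.7] M [ 0.    -0.015 -0.   ] 0.0511 -0.388
```

>>> {"name": "drive_tool", "arguments": {"increments": [[0.6,[0,0,-0.5],0],[0.6,[0,0,-1],0],[0.6,[0,0,-1.5],0],[0.6,[0,0,-3],0],[0.6,[0,0,-4],0],[0.6,[0,0,-4],0],[0.6,[4,0,0],0],[0.6,[5,0,0],0],[0.6,[5,0,0],0],[0.6,[5,0,0],0],[0.6,[4,0,0],0],[0.6,[0,0,0],0]]}}

```text
t: 23.55
ee_pos: [0.4761, 0.2824, 0.2004]
tcp_rot: [3.141, -0.0, 1.857]
ft_force: [-0.3, -0.4, 0.9]
grip_width: 0.051
grasp_force: 0.0
```

```bash
python3 - <<'E'
from h import *
a=cam('top');b=cam('scene')
c=lambda im,x,y,w,h,s:cv2.resize(im[y:y+h,x:x+w],None,fx=s,fy=s,interpolation=cv2.INTER_CUBIC)
cv2.imwrite('pics/c8.png',np.clip(np.hstack([c(a,205,150,105,100,3.8),c(b,225,190,105,100,3.8)])[:,:,::-1]*1.7,0,255).astype('uint8'))
print('expect bar ends',[ (proj('top',[.541+k*.045*np.cos(1.86),.059+k*.045*np.sin(1.86),.121]).round(1),proj('scene',[.541+k*.045*np.cos(1.86),.059+k*.045*np.sin(1.86),.114]).round(1)) for k in(-1,1)])
E
python3 st.py
```

```text
expect bar ends [(array([269.6, 195.1]), array([283.4, 226.5])), (array([235.2, 204.9]), array([321.1, 245.6]))]
23.65 [0.4771 0.2802 0.2001] yaw 106.2 [ 0.   0.3 -0. ] M [-0.051 -0.065 -0.02 ] 0.0514 0.037
```

View pics/c8.png

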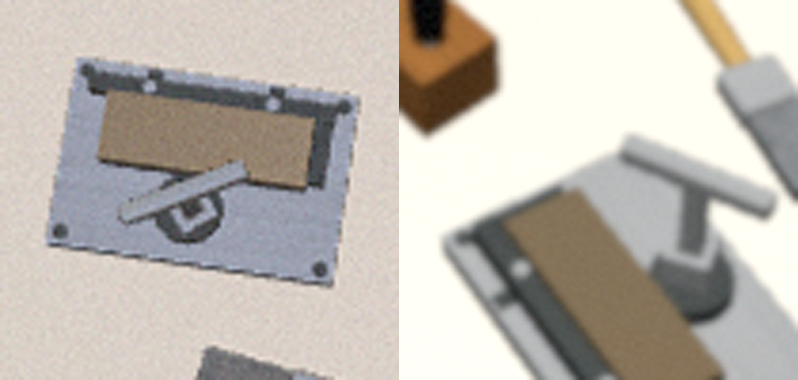

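The key stands upright in the socket, with bar ends at top px (237,206) and (269,194) as predicted. The stone lies flush on the back rail and the gripper is clear of everything.

```bash
python3 -c "
from rig import workorder
print(workorder.sign_off())"
```

```text
the job is handed in; nothing more can be done
None
```

The job is handed in: the key stands fully home in the socket, turned clockwise to about 0.8 N m (0.77 measured before a last 0.4° turn), the stone sits against the back stop and the gripper is clear. The first grasp closed on nothing because the true tool height was about 35 mm above the reported one; I corrected for that and moved nothing else that I could see.

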